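Prop the ringing chest's lid open on its rod

TASK

Open the ringing chest for the session: raise its lid by the bar at the front, well past the height at which it is to stay, then swing up the prop rod that lies inside and bring the rod's pin fully into the hole in the steel strip under the lid, so that the lid rests on the rod by itself. The damper on its hinge does not hold the lid: let go, it sinks slowly shut. Where exactly the hole sits must be felt out: let the lid come down on the pin and draw the pin slowly along the strip until it drops in, without forcing the rod against the lid; leave the chest's contents and everything on the bench where they are.

Things in the scene. Friction and masses are not known exactly. Their poses are not given: they have to be found in the camera images.
- chest: Plywood chest, aluminium corners, 180 deep (x) x 270 wide (y) x 95 mm to the rim, walls 10, fixed to the bench. Origin: centre of its underside; x to its rear (hinge side), y to its left, z up. Hinge line: x = +90, z = 95. Dividers at y = +36 and -76 (tops z = 76) leave a middle bay 106 mm wide; the rod lies over its middle (y = -20). The contents stay below z = 73.
- chest_lid (a joint): Lid angle, rad: 0 shut, grows as the front rises, stops at 1.55. Flat plywood, 180 x 270 x 12 mm, 0.7 kg (times 0.85 to 1.15), hinged on the rear rim, slowed only by a hinge damper of 5 N m s/rad: let go at 1.4 it takes some 8 s to sink to 1.12, then sinks at about 0.06 rad/s. With the pin home it stands at 0.94 to 1.01; riding on the pin's end, 0.1 higher.
- lid_hinge (a point): Middle of the hinge line (fixed to the chest: x = +90, y = 0, z = 95 mm).
- lid_bar (a point): Middle of the lid's lifting bar: round steel 10 mm thick, straight for 94 mm parallel to the hinge, 45 mm in front of the lid's front edge on two arms at y = +-55. 225 mm from the hinge line and, lid shut, 7 mm above it. Turns with the lid (x to the hinge, z out of the lid's top).
- prop_rod (a joint): Angle of the prop rod, rad: 0 lying level in the chest, pointing to the rear; grows as its free end swings up and forward, to 1.9. Turns freely, falls back to 0 when let go. With the pin home it stands at 0.69 to 0.88. It must not be pushed against the lid or strip with over 10 N (the lid alone bears on the pin with 3 to 5 N).
- rod_pivot (a point): Pivot of the rod inside the front wall (fixed to the chest: x = -76, y = -20, z = 83 mm); its axis is parallel to the hinge, so the rod swings in the upright plane y = -20 of the chest.
- rod_grip (a point): Centre of the black ribbed sleeve, 15 mm thick, 50 mm long, 70 mm from the pivot on the 9 mm steel rod: the place to hold it. x runs along the rod to its free end.
- rod_pin_end (a point): End of the rounded pin, 8 mm thick, that ends the rod, 11 mm past a collar 18 mm wide whose face is 142.9 mm from the pivot; the pin is bent down 10.9 degrees from the rod, to enter square to the lid. In the rod's axes it lies 153.7 mm along and 2.1 mm below the line from the pivot.
- catch_mark (a point): Nominal place of the hole, on the lower face of the steel strip under the lid: 110 mm from the hinge line, in the rod's plane, 4 mm below the lid's underside. Strip 96 x 20 x 4 mm; hole 10.8 mm wide, free 11 mm deep behind. Screwed on through slots: the true hole lies within 12 mm of this mark toward hinge or front. Turns with the lid: x to the hinge, z out of its top.
- rings_a: card box of rings 40x58x17 mm in the chest's left bay, front; origin at the centre of its underside. Bystander, leave it.
- rings_b: card box of rings 36x53x15 mm in the narrow right bay; origin at the centre of its underside. Bystander, leave it.
- rings_c: card box of rings 40x58x17 mm on the floor of the middle bay; origin at the centre of its underside. Bystander, leave it.
- pot_a: plain black film pot 35x58 mm in the left rear bay; origin at the centre of its underside. Bystander, leave it.
- pot_c: banded film pot 35x58 mm in the left rear bay; origin at the centre of its underside. Bystander, leave it.
- ringing_pliers: pliers with red handles 48x173x12 mm, on the bench right of the chest; origin at the centre of its underside. Bystander, leave it.
- vernier: steel calliper 70x206x8 mm on the bench before the chest; origin at the centre of its underside. Bystander, leave it.
- counter: round hand tally counter 57x71x23 mm on the bench before the chest; origin at the centre of its underside. Bystander, leave it.

How it is judged:
On the way, in this order (a step that is already met when the one before it is completed fails the run):
1. the lid is raised past 1.15 rad, high enough for the rod to swing up under it (value of joint chest_lid above 1.15 rad), for 0.2 s.
2. the rod is swung up off its rest under the raised lid (value of joint prop_rod above 0.4 rad and value of joint chest_lid above 0.9 rad), for 0.2 s.
At the end, for the whole second after the job is handed in: The rod's pin stands through the strip's hole (its end at least 7.5 mm beyond the strip's lower face and within 18 mm of the hole's nominal place), the lid stands at rest (under 0.02 rad/s) between 0.90 and 1.06 rad and its weight bears on the rod (0.8 N or more) (z of rod_pin_end in the frame of catch_mark above 0.0075 m and x of rod_pin_end in the frame of catch_mark between -0.018 and 0.018 m and value of joint chest_lid between 0.9 and 1.06 rad and contact force between prop_rod and chest_lid above 0.8 N and velocity of joint chest_lid between -0.02 and 0.02 rad/s); the robot touches nothing.
It fails at once if the rod is forced against the lid or its strip with more than 10 N (contact force between prop_rod and chest_lid above 10 N).
It fails at once if something in the chest is moved more than 30 mm (distance of any of rings_a, rings_b, rings_c, pot_a, pot_c from where it was at the start of the episode above 0.03 m).
It fails at once if something on the bench is moved more than 30 mm (distance of any of ringing_pliers, vernier, counter from where it was at the start of the episode above 0.03 m).
It also fails if it takes over 67 s, if anything falls off the work surface, if the arm or the gripper's body presses on something with over 40 N, if the wrist force passes 120 N, or if a joint passes its speed limit or range.

ROBOT

A 6-joint arm with a two-finger parallel gripper is mounted at the origin on a cart in front of the work surface, level with it; the furniture and walls round the work are solid. World frame = base frame: x ahead of the robot, y to its left, z up, the work surface at z = 0. Lengths are in m, angles in rad, forces in N, time in s.
With the tool pointing down it reaches from about 0.3 to 0.825 m from the base axis. Payload 5.4 kg.
Tool frame: the origin (TCP) lies between the finger pads; the fingertips stand 8 mm ahead of it and the grasp point (between the pads) lies 11 mm behind it; z points along the fingers, y is the line along which they close (so a half turn about z gives the same grasp; the last joint's range is limited). The gripper opens to 92 mm and grips with 3 to 60 N. Pads are 20 mm wide; open, the fingers measure 128 mm over their backs; the gripper's body (75 mm by 189 mm) begins 69 mm behind the grasp point.
Start: joints at [1.059, 0.158, 1.597, -0, 1.386, -0.21], TCP at [0.171, 0.549, 0.223] pointing down, gripper open.
Joint ranges: [-2.91, 2.91], [-0.94, 2.29], [0.18, 2.7], [-1.29, 4.43], [0.17, 2.64], [-3, 3]. Speed limits (rad/s): [2.57, 2.57, 3.14, 3.14, 3.14, 3.14].

INTERFACE

Orientations are given as a unit quaternion [x, y, z, w].
In Python, from workcell import move_pose, line_to, move_joints, move_gripper, sleep, ik, read_camera, IKError, finish_job, current_clock, current_joint_positions, current_qvel, current_joint_torque, current_ee_pos, current_tcp_rot, current_force, current_ft_torque, current_grip_width, current_grip_force gives the robot as it stands. The module is installed in compiled form; this text tells all that it offers. Calls block until the motion is done:
- move_pose(position, orientation): joint-space move of the TCP to a pose.
- line_to(position, speed=0.15, frame=None): straight line of the TCP; frame=None keeps the orientation; speed is the mean speed in m/s.
- move_joints(angles): joint-space move.
- move_gripper(opening, squeeze=None): finger opening in m; squeeze is the grip in N (None keeps the last); returns when the fingers have stopped.
- sleep(seconds).
- ik(position, orientation): joint angles nearest the present ones, or None.
- read_camera(name): name is "scene" or "top"; returns a dict with "image" (420x560x3 uint8, red, green, blue), "z_map" (420x560 float32, m along the optical axis (not along the pixel's ray), 0 where there is no reading), "fovy" (degrees; the focal length in pixels is half the picture's height over the tangent of half this angle, whatever the lens; pixels are square), "cx", "cy" (the principal point, pixels), "R" (3x3) and "t" (3): a world point X has camera coordinates R X + t. Camera axes: x right, y down, z forward; pixel columns grow to the right and rows downward; lengths in m; the calibration is good to about 2 mm. A picture is of the moment at which its call begins.
A pose or a line that the arm cannot do raises IKError and nothing moves.
- finish_job(): hands the job in; it is judged then, once.
Readings, each from a call of its own:
- current_clock(): time.
- current_joint_positions(): joint angles.
- current_qvel(): joint speeds.
- current_joint_torque(): joint torques, N m.
- current_ee_pos(): TCP position.
- current_tcp_rot(): TCP orientation.
- current_force(): force on the tool from outside, world axes, zero at the start.
- current_ft_torque(): the same for the moment, N m.
- current_grip_width(): finger opening in m.
- current_grip_force(): force on a finger pad.
Only numpy, scipy, OpenCV 4.12 (cv2) and the standard library are available. Lean on these libraries where they do the work, as an engineer would, in place of code of your own. Each camera call takes 0.05 s, during which the arm holds its last target. There are 200 camera calls.

## Working session

There is one attempt and no reset: what is moved stays moved. The work goes in short steps, each a Python script; the robot and the scene stay as the last script left them, time stands still between calls to the robot, and variables do not carry over. Pictures are saved under pics/ and viewed, at most 10 in all, crops included, and the job is handed in when it is done.

```bash
mkdir -p pics
python3 - <<'E'
from workcell import *
import cv2,numpy as np
for n in("scene","top"):
    c=read_camera(n); np.savez(n+"0.npz",**c)
    cv2.imwrite(f"pics/{n}0.png",c["image"][:,:,::-1])
    print(n,c["fovy"],c["cx"],c["cy"],c["R"].round(3).tolist(),c["t"])
print(current_clock(),current_tcp_rot(),current_ee_pos())
E
```

```text
scene 49.42905018726108 281.226408640791 213.38986307030086 [[0.871, -0.491, -0.015], [-0.388, -0.669, -0.633], [0.301, 0.558, -0.774]] [-0.25052198  0.38472331  0.91385609]
top 53.70744403808257 273.4573411009033 211.71048454907094 [[-0.027, -0.999, 0.019], [-0.991, 0.025, -0.134], [0.133, -0.023, -0.991]] [0.24381493 0.40833656 0.87844249]
0.1 [ 1.50329667e-01  9.88635583e-01 -7.71786777e-04 -2.83088692e-04] [0.17067839 0.54852755 0.22175102]
```

View pics/scene0.png

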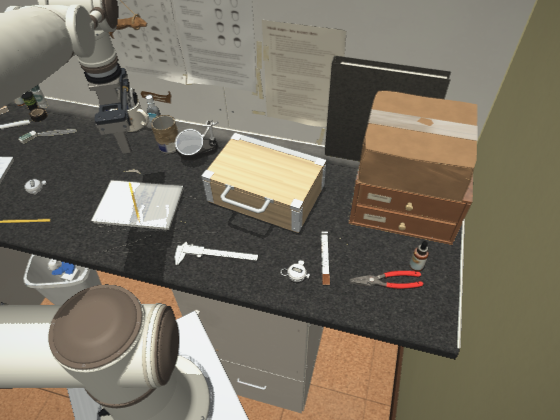

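View pics/top0.png

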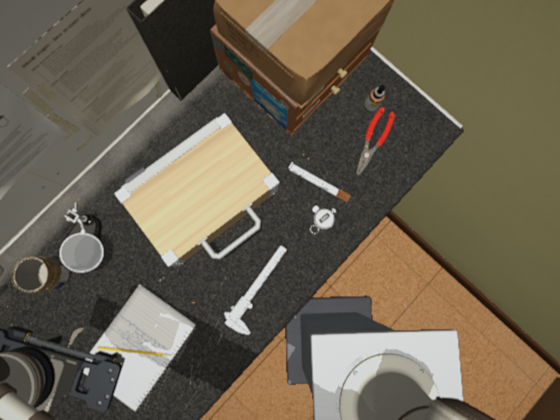

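The scene shows the chest lid (tan, corners in top view at about (120,190), (225,118), (275,183), (172,260)) with the bar at about (235,238) in top view. I'll measure the lid next, using depth for points at its height.

```bash
cat > h.py <<'E'
import numpy as np,cv2
def cloud(c):
    f=210/np.tan(np.radians(c["fovy"])/2); z=c["z_map"]
    v,u=np.indices(z.shape)
    P=np.stack([(u-c["cx"])/f*z,(v-c["cy"])/f*z,z],-1)
    X=(P-c["t"])@c["R"]; X[z==0]=np.nan
    return X
def proj(c,X):
    f=210/np.tan(np.radians(c["fovy"])/2); p=np.asarray(X)@c["R"].T+c["t"]
    return np.stack([f*p[...,0]/p[...,2]+c["cx"],f*p[...,1]/p[...,2]+c["cy"]],-1)
E
python3 - <<'E'
from h import *
for n in("scene","top"):
    c=dict(np.load(n+"0.npz")); c["fovy"]=float(c["fovy"])
    X=cloud(c); hsv=cv2.cvtColor(c["image"],cv2.COLOR_RGB2HSV)
    m=((X[...,2]>.099)&(X[...,2]<.116)).astype(np.uint8)
    k,l,s,ce=cv2.connectedComponentsWithStats(m)
    seed=(200,190) if n=="top" else (265,175)
    i=l[seed[1],seed[0]]; p=X[l==i]
    print(n,s[i],"medz",np.median(p[:,2]))
    mm=cv2.morphologyEx((l==i).astype(np.uint8),cv2.MORPH_OPEN,np.ones((15,15)))
    p=X[mm>0]; r=cv2.minAreaRect((p[:,:2]).astype(np.float32)); print(r,cv2.boxPoints(r))
    # bar points
    q=X[(l==i)&(mm==0)]; print(len(q))
    (cx,cy),wh,a=r
    bx=cv2.boxPoints(r)
    for ang in [np.radians(a)+j*np.pi/2 for j in range(4)]:
        d=np.array([np.cos(ang),np.sin(ang)]); w=(X[...,:2]-[cx,cy])
        t=w@d; s_=w@[-d[1],d[0]]
        sel=(t>.12)&(t<.15)&(abs(s_)<.045)&(X[...,2]>.08)&(X[...,2]<.13)
        if sel.sum(): print("bar",np.degrees(ang),sel.sum(),np.median(t[sel]),np.median(s_[sel]),np.percentile(X[sel][:,2],[5,50,95]))
E
```

```text
scene [ 202  133  124   81 5710] medz 0.10687620108903421
((0.45748448371887207, 0.3852723240852356), (0.1944517195224762, 0.27761170268058777), 33.49892807006836) [[0.2997983  0.44736096]
 [0.45301813 0.21586163]
 [0.61517066 0.3231837 ]
 [0.46195084 0.554683  ]]
1006
bar 123.49892807006837 130 0.12734677972873382 -0.0001581544777127916 [0.10392411 0.10727114 0.10940845]
bar 213.49892807006836 144 0.1373609302481682 -0.00015940699132310388 [0.10076801 0.10556816 0.10875558]
bar 303.49892807006836 234 0.13108085480527445 -0.003979157859595912 [0.08463362 0.10595601 0.10910699]
top [  115   113   164   153 12906] medz 0.10734958146058796
((0.4573535621166229, 0.38713204860687256), (0.19347673654556274, 0.26866060495376587), 33.815521240234375) [[0.30222246 0.4449013 ]
 [0.45173767 0.22168899]
 [0.6124847  0.3293628 ]
 [0.46296945 0.5525751 ]]
2928
bar 123.81552124023438 335 0.12729728139617608 -0.0020740838016664116 [0.1048451  0.107171   0.10939039]
bar 213.81552124023438 243 0.1365533682334477 -0.0018354051418159709 [0.10337968 0.10642656 0.10938347]
bar 303.8155212402344 334 0.12766556571411122 -0.002410855054398411 [0.10468497 0.10705345 0.10949791]
```

```bash
cat >> h.py <<'E'
from scipy.spatial.transform import Rotation as Rn
from scipy.optimize import brentq
YAW=np.radians(33.7)
D=np.array([np.cos(YAW),np.sin(YAW),0]); L=np.array([-D[1],D[0],0]); Z=np.array([0,0,1.])
C=np.array([.4558,.385,0])
def W(x,y,z): return C+x*D+y*L+z*Z      # chest -> world, m
def quat(beta,mode,flip=1):
    # tool z = beta below horizontal toward chest rear; mode 'y': close along chest y, 'v': close in upright plane
    a=np.cos(beta)*D-np.sin(beta)*Z
    y=flip*(L if mode=='y' else np.sin(beta)*D+np.cos(beta)*Z)
    return Rn.from_matrix(np.stack([np.cross(y,a),y,a],1)).as_quat()
def axis(beta): return np.cos(beta)*D-np.sin(beta)*Z
def bar(phi): return W(.09-.225*np.cos(phi)+.007*np.sin(phi),0,.095+.225*np.sin(phi)+.007*np.cos(phi))
def tcp(g,beta): return g+.011*axis(beta)
def grip(th,r=.07): return W(-.076+r*np.cos(th),-.02,.083+r*np.sin(th))
def pin(th):
    a,b=.1537,-.0021
    return np.array([-.076+a*np.cos(th)-b*np.sin(th)-0, .083+a*np.sin(th)+b*np.cos(th)])
def ride(th):
    # lid angle & distance from hinge at which pin end touches strip face
    p=pin(th)-[.09,.095]
    def g(phi): return p@[np.sin(phi),np.cos(phi)]+.004   # coordinate along lid normal, face at -4 mm
    phi=brentq(g,.6,1.5); return phi,p@[-np.cos(phi),np.sin(phi)]
E
python3 - <<'E'
from h import *
from workcell import *
for th in np.arange(.55,1.1,.05): print(round(th,2),*np.round(ride(th),4))
c=dict(np.load("top0.npz")); print(proj(c,[W(-.09,.135,.107),W(-.09,-.135,.107),W(.09,.135,.107),W(.09,-.135,.107),bar(0)]).round())
for fl in(1,-1):
  for b in(.7,.9,1.1):
    print("lid",fl,b,[None if (q:=ik(tcp(bar(p),b),quat(b,'v',fl))) is None else q.round(2).tolist() if hasattr(q,'round') else np.round(q,2).tolist() for p in(0,.5,1,1.45)])
  for th,b in((0,1.4),(0,1.2),(.4,1.0),(.8,.77),(.8,.6)):
    q=ik(tcp(grip(th),b),quat(b,'y',fl)); print("rod",fl,th,b,None if q is None else np.round(q,2))
for n in("scene","top"):
  c=dict(np.load(n+"0.npz")); print(n,-c["R"].T@c["t"])
E
```

```text
0.55 1.1536 0.0746
0.6 1.1402 0.0822
0.65 1.1248 0.0899
0.7 1.1079 0.0974
0.75 1.0899 0.105
0.8 1.071 0.1125
0.85 1.0514 0.1199
0.9 1.0311 0.1272
0.95 1.0103 0.1345
1.0 0.9892 0.1417
1.05 0.9676 0.1488
[[165. 264.]
 [279. 186.]
 [115. 189.]
 [228. 115.]
 [236. 243.]]
lid 1 0.7 [None, [0.38, -0.7, 2.55, 0.37, 0.46, -0.47], [0.43, -0.48, 2.26, 0.25, 0.5, -0.33], [0.46, -0.2, 1.99, 0.2, 0.49, -0.26]]
lid 1 0.9 [[0.39, -0.47, 2.57, 0.32, 0.4, -0.46], [0.41, -0.57, 2.39, 0.18, 0.66, -0.29], [0.45, -0.37, 2.1, 0.13, 0.74, -0.21], [0.48, -0.11, 1.83, 0.1, 0.76, -0.16]]
lid 1 1.1 [[0.42, -0.34, 2.41, 0.13, 0.61, -0.26], [0.44, -0.41, 2.23, 0.09, 0.86, -0.2], [0.46, -0.24, 1.94, 0.07, 0.97, -0.15], [0.49, 0.01, 1.65, 0.05, 1.01, -0.12]]
rod 1 0 1.4 [ 0.45  0.24  1.83  0.03  0.9  -1.72]
rod 1 0 1.2 [ 0.43  0.13  2.    0.09  0.65 -1.79]
rod 1 0.4 1.0 [ 0.41 -0.03  2.16  0.22  0.45 -1.92]
rod 1 0.8 0.77 [ 0.38 -0.19  2.36  0.71  0.24 -2.41]
rod 1 0.8 0.6 [ 0.35 -0.18  2.46  2.01  0.22  2.56]
lid -1 0.7 [None, [0.38, -0.7, 2.55, 0.37, 0.46, 2.67], [0.43, -0.48, 2.26, 0.25, 0.5, 2.81], [0.46, -0.2, 1.99, 0.2, 0.49, 2.88]]
lid -1 0.9 [[0.39, -0.47, 2.57, 0.32, 0.4, 2.68], [0.41, -0.57, 2.39, 0.18, 0.66, 2.86], [0.45, -0.37, 2.1, 0.13, 0.74, 2.94], [0.48, -0.11, 1.83, 0.1, 0.76, 2.98]]
lid -1 1.1 [[0.42, -0.34, 2.41, 0.13, 0.61, 2.88], [0.44, -0.41, 2.23, 0.09, 0.86, 2.95], [0.46, -0.24, 1.94, 0.07, 0.97, 2.99], None]
rod -1 0 1.4 [0.45 0.24 1.83 0.03 0.9  1.42]
rod -1 0 1.2 [0.43 0.13 2.   0.09 0.65 1.35]
rod -1 0.4 1.0 [ 0.41 -0.03  2.16  0.22  0.45  1.22]
rod -1 0.8 0.77 [ 0.38 -0.19  2.36  0.71  0.24  0.73]
rod -1 0.8 0.6 [ 0.35 -0.18  2.46  2.01  0.22 -0.59]
scene [ 0.09269928 -0.37510196  0.94689577]
top [0.29397804 0.25341471 0.92043662]
```

Run:
```python
from h import *
from workcell import *
b=1.1
move_gripper(.04)
move_pose(tcp(bar(0),b)-.09*axis(b),quat(b,'v'))
line_to(tcp(bar(0),b),.1)
move_gripper(0,squeeze=40)
print(current_clock(),current_grip_width(),current_force(),current_ee_pos()-tcp(bar(0),b))
c=read_camera("top"); cv2.imwrite("pics/g1.png",c["image"][100:340,60:380,::-1].repeat(2,0).repeat(2,1))
```

```text
3.7667 0.0092210645212755 [ 4.79369429  5.3003361  -2.89761954] [0.00155322 0.00078111 0.00147932]
```

View pics/g1.png

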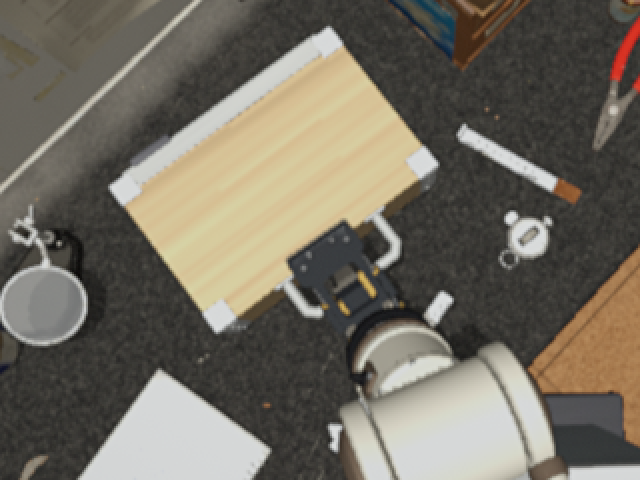

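The gripper (crop, about (345,270)) holds the bar midway between its two arms, with a width of 9.2 mm. I'll shift the chest estimate 2 mm rearward to match, then lift.

```bash
sed -i 's/^C=.*/C=np.array([.4558,.385,0])+.002*D/' h.py
cat >> h.py <<'E'
def lid_angle(c):
    # fit of wood-coloured points in a slab about the lid's middle: angle from hinge line to upper-surface points
    X=cloud(c); hsv=cv2.cvtColor(c["image"],cv2.COLOR_RGB2HSV)
    w=X-C; x=w@D; y=w@L; z=X[...,2]
    m=(hsv[...,0]>8)&(hsv[...,0]<30)&(hsv[...,1]>50)&(abs(y)<.14)&(x>-.11)&(x<.115)&(z>.13)&(z<.3)
    if m.sum()<80: return None,int(m.sum())
    p=np.stack([x[m],z[m]],1); o=np.median(p,0)
    vx,vz,x0,z0=cv2.fitLine(p.astype(np.float32),cv2.DIST_HUBER,0,.001,.001).ravel()
    return float(np.arctan2(abs(vz),-vx*np.sign(vz))),int(m.sum())
E
python3 - <<'E'
from h import *
from workcell import *
N=8
for i in range(1,N+1):
    p=1.46*i/N; b=1.1-.2*i/N
    line_to(tcp(bar(p),b),.13,quat(b,'v'))
    if i%2==0: print(round(current_clock(),2),round(p,2),current_force().round(1),current_grip_width())
for n in("scene","top"):
    c=read_camera(n); np.savez(n+"1.npz",**c); print(n,lid_angle(c)); cv2.imwrite(f"pics/{n}1.png",c["image"][:,:,::-1])
E
```

```text
4.75 0.36 [-14.  -11.7   2.6] 0.008496021728487964
5.68 0.73 [-21.9  -3.6  12.5] 0.008722824632673985
6.62 1.09 [-12.2  12.1   0. ] 0.008969265387613305
7.55 1.46 [-12.2  16.   -1.3] 0.008875969642186069
scene (1.482157826423645, 3397)
top (1.4533802270889282, 1970)
```

View pics/scene1.png

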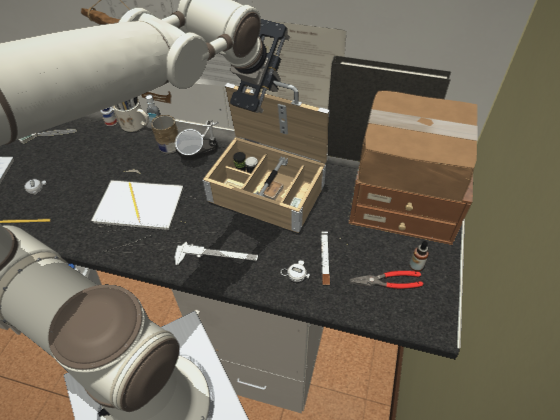

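View pics/top1.png

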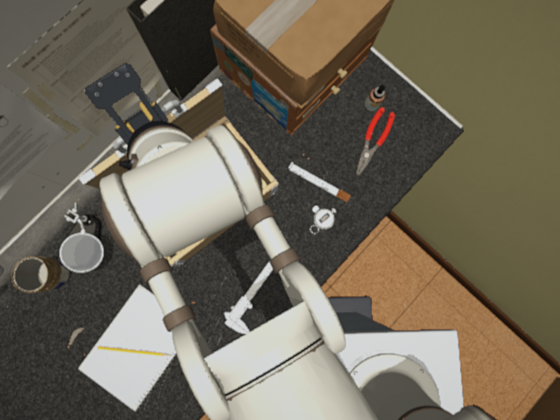

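Lid is up at about 1.46. In the scene view the strip is at about (282,120) and the rod with its black sleeve at about (272,182). The wrist force on the tool is sideways, so I'll refine the yaw from the lid plane and locate the rod sleeve.

Run:
```python
from h import *
c=dict(np.load("scene1.npz")); X=cloud(c); im=c["image"]; hsv=cv2.cvtColor(im,cv2.COLOR_RGB2HSV)
w=X-C; x=w@D; y=w@L; z=X[...,2]
m=(hsv[...,0]>8)&(hsv[...,0]<30)&(hsv[...,1]>50)&(abs(y)<.12)&(x>.03)&(x<.115)&(z>.13)&(z<.26)
P=X[m]; u,s,vt=np.linalg.svd(P-np.median(P,0),full_matrices=False); n=vt[2]; n*=np.sign(n@D)
print("lid normal yaw",np.degrees(np.arctan2(n[1],n[0])),"elev",np.degrees(np.arcsin(n[2])),"y range",np.percentile(y[(x>.03)&(x<.115)&(z>.14)&(z<.25)&(abs(y)<.2)],[1,99]))
# rod region: middle bay above 76 mm
s=(x>-.07)&(x<.09)&(y>-.06)&(y<.02)&(z>.079)&(z<.1)
print(s.sum()); q=np.stack([x[s],y[s],z[s]],1)
for a in np.arange(-.07,.09,.015):
    k=(q[:,0]>=a)&(q[:,0]<a+.015)
    if k.sum(): print(round(a+.0075,3),k.sum(),np.median(q[k],0).round(4),im[s][k].mean(0).round())
# strip/hole
cv2.imwrite("pics/crop1.png",cv2.resize(im[85:215,200:335,::-1],None,fx=4.4,fy=4.4,interpolation=cv2.INTER_CUBIC))
st=proj(c,[W(.09-d*np.cos(1.46)-.004*np.sin(1.46),-.02,.095+d*np.sin(1.46)-.004*np.cos(1.46)) for d in(.062,.098,.11,.122,.158)])
print(((st-[200,85])*4.4).round())
```

```text
lid normal yaw 36.11126164512813 elev 6.311513743887707 y range [-0.13082375  0.13583287]
393
-0.062 20 [-0.063  -0.0221  0.0862] [140. 138. 128.]
-0.048 17 [-0.0478 -0.0231  0.0866] [134. 134. 127.]
-0.033 25 [-0.0307 -0.0234  0.0865] [78. 77. 73.]
-0.018 26 [-0.0175 -0.0235  0.0878] [43. 41. 38.]
-0.003 26 [-0.0028 -0.0219  0.0888] [47. 44. 40.]
0.012 26 [ 0.0122 -0.0227  0.088 ] [48. 45. 41.]
0.027 13 [ 0.0277 -0.0205  0.0874] [125. 126. 122.]
0.042 14 [ 0.042  -0.0198  0.0871] [125. 126. 122.]
0.057 19 [ 0.0607 -0.0197  0.0876] [118. 120. 116.]
0.073 65 [ 0.0784 -0.0111  0.086 ] [115. 105.  89.]
0.088 142 [ 0.0831 -0.0241  0.0926] [128. 112.  88.]
[[374. 229.]
 [370. 185.]
 [369. 170.]
 [368. 155.]
 [364. 108.]]
```

View pics/crop1.png

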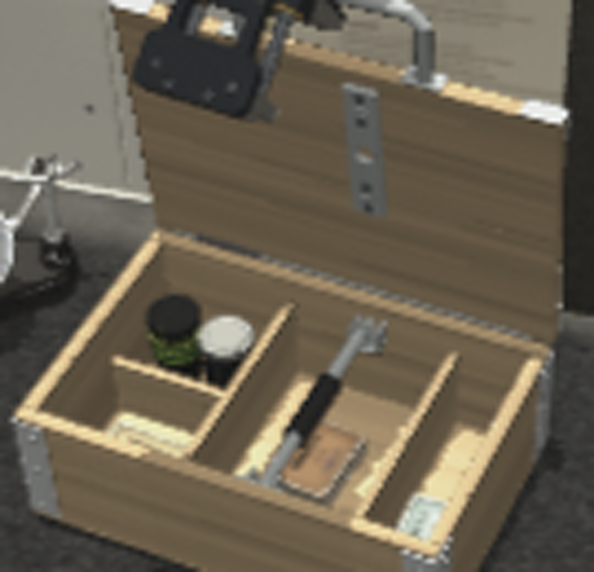

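Strip spans crop (360,85)–(370,213) with the hole near (364,157), so it looks shifted toward the front at about 117–122 mm. Rod runs from (365,335) to (270,480) with a clear bay. I'll turn the yaw to 34.8° and proceed to the rod.

```bash
sed -i 's/^YAW=.*/YAW=np.radians(34.8)/' h.py
python3 - <<'E'
from h import *
from workcell import *
move_gripper(.04)
a=axis(.9); p=current_ee_pos()
line_to(p-.13*a,.3)
b=1.15; q=quat(b,'y',-1)
move_pose(W(-.05,-.02,.27),q)
g=tcp(grip(0),b)
line_to(g-.05*axis(b),.25)
line_to(g,.1)
print(current_clock(),current_force().round(1))
move_gripper(0,squeeze=7)
w=current_grip_width(); print("w",w,current_force().round(1),(current_ee_pos()-g).round(4))
c=read_camera("scene"); print(lid_angle(c))
if w>.011:
    for i in range(1,5):
        th=.62*i/4; bb=1.15-.25*i/4
        line_to(tcp(grip(th),bb),.1,quat(bb,'y',-1))
    print(current_clock(),current_grip_width(),current_force().round(1),(current_ee_pos()-tcp(grip(th),bb)).round(4))
c=read_camera("scene"); print(lid_angle(c)); np.savez("scene2.npz",**c); cv2.imwrite("pics/s2.png",cv2.resize(c["image"][60:220,190:350,::-1],None,fx=3.6,fy=3.6))
E
```

```text
11.6167 [0.3 0.1 0.1]
w 0.01485645557000879 [-1.7  0.7  2.3] [0.0001 0.0003 0.0005]
(1.4210715293884277, 2682)
13.1917 0.01470347788127344 [1.2 2.3 0.6] [0.0003 0.0001 0.0002]
(1.41096830368042, 3798)
```

View pics/s2.png

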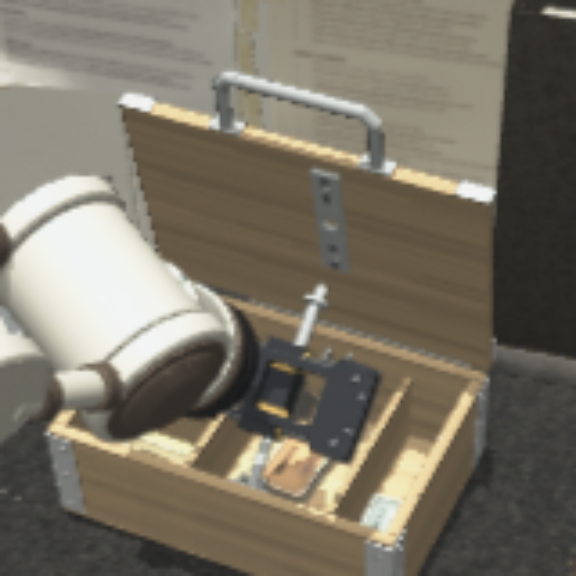

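The rod is up with its collar and pin at crop (320,290), below the strip at (312–345,170–270). Next I wait for the lid to come down on it.

Run:
```python
from h import *
from workcell import *
c=dict(np.load("scene2.npz")); X=cloud(c); w=X-C; x=w@D;y=w@L;z=X[...,2]
s=(abs(y+.02)<.015)&(x>.015)&(x<.07)&(z>.13)&(z<.2)
print(s.sum(),"th obs",np.degrees(0)+np.median(np.arctan2(z[s]-.083,x[s]+.076)),"pin",pin(.62),x[s].max(),z[s].max(),"y",np.median(y[s]))
last=9
while current_clock()<32:
    sleep(.9); a,n=lid_angle(read_camera("scene")); f=current_force()
    print(round(current_clock(),1),round(a,3),n,f.round(1))
    if a<1.22 and abs(a-last)<.012: break
    last=a
```

```text
83 th obs 0.632097769848693 pin [0.05031329 0.17059596] 0.06965287527433328 0.19925127078053964 y -0.020268140979242844
14.2 1.395 3745 [3.2 1.9 1.7]
15.1 1.375 3672 [3.6 2.9 2.2]
16.1 1.36 3579 [3.5 4.1 2.7]
17.0 1.333 3467 [3.6 2.5 2.3]
18.0 1.307 3357 [4.9 3.4 2.4]
18.9 1.284 3217 [4.7 3.  2.9]
19.9 1.272 3043 [4.9 2.8 2.2]
20.8 1.215 2863 [3.8 3.3 3.3]
21.8 1.182 2649 [4.6 3.2 2.8]
22.7 1.15 2392 [3.4 1.8 2.4]
23.7 1.145 2400 [4.2 2.9 2.6]
```

Run:
```python
from h import *
from workcell import *
def go(th):
    bb=.9; line_to(tcp(grip(th),bb),.01,quat(bb,'y',-1))
def ang(k=2): return np.mean([lid_angle(read_camera("scene"))[0] for _ in range(k)])
off=ang(4)-ride(.62)[0]; print("off",off)
th=.62; hit=0
while th<.95 and current_clock()<45:
    th+=.01; go(th); sleep(.12); a=ang(); d=a-off-ride(th)[0]
    print(round(current_clock(),2),round(th,2),round(a,3),round(d,4),current_force().round(1))
    hit=hit+1 if d<-.02 else 0
    if d<-.03 or hit==2: break
for _ in range(5):
    sleep(.4); print(round(current_clock(),2),ang(),current_force().round(1))
```

```text
off 0.013695858504429559
24.36 0.63 1.144 -0.0008 [4.5 3.5 3. ]
24.82 0.64 1.143 0.0008 [4.7 3.1 2.8]
25.29 0.65 1.138 -0.0007 [4.9 2.8 1.4]
25.76 0.66 1.13 -0.0048 [4.1 3.1 2.2]
26.23 0.67 1.135 0.0035 [5.  1.7 1.9]
26.69 0.68 1.132 0.0037 [4.5 2.1 2.8]
27.16 0.69 1.116 -0.009 [5.2 2.  2.5]
27.62 0.7 1.118 -0.004 [4.3 1.7 2.1]
28.09 0.71 1.114 -0.004 [5.4 1.4 2.6]
28.56 0.72 1.108 -0.0068 [5.1 1.4 3. ]
29.02 0.73 1.121 0.0104 [ 3.6 -0.8  0.9]
29.49 0.74 1.108 0.0007 [ 5.1 -0.5  1.7]
29.96 0.75 1.114 0.0105 [ 5.1 -0.3  1.7]
30.43 0.76 1.105 0.0053 [ 4.2 -2.1  1.8]
30.89 0.77 1.105 0.0093 [ 4.5 -0.2  1.3]
31.36 0.78 1.092 -0.0001 [ 4.4 -0.7  1.3]
31.82 0.79 1.095 0.0062 [ 5.3 -1.7  1.8]
32.29 0.8 1.095 0.0104 [ 4.8 -0.2  1.3]
32.76 0.81 1.077 -0.0036 [ 4.5 -2.3  3.2]
33.23 0.82 1.086 0.0093 [ 4.9 -2.   2.3]
33.69 0.83 1.081 0.0084 [ 5.6 -1.9  2.5]
34.16 0.84 1.074 0.0053 [ 4.9 -1.8  2.1]
34.62 0.85 1.074 0.0085 [ 4.6 -2.4  1.6]
35.09 0.86 1.071 0.0098 [ 4.8 -3.3  0.6]
35.56 0.87 1.067 0.0103 [ 6.2 -3.2  1.8]
36.02 0.88 1.072 0.019 [ 5.  -3.1  1.5]
36.49 0.89 1.043 -0.0061 [ 4.4 -2.6  1.6]
36.96 0.9 1.019 -0.0261 [ 5.6 -3.   1.3]
37.42 0.91 0.986 -0.0545 [ 5.5 -2.1  1.1]
37.83 0.967675656080246 [ 5.4 -2.8  1.5]
38.33 0.9863474667072296 [ 5.1 -3.4  1.5]
38.83 0.9645813703536987 [ 4.3 -2.6  1.8]
39.33 0.9870317876338959 [ 4.2 -3.3  1.2]
39.83 0.950941652059555 [ 5.1 -3.2  0.6]
```

Run:
```python
from h import *
from workcell import *
move_gripper(.035)
sleep(.6)
v=[lid_angle(read_camera("scene"))[0] for _ in range(5)]; print(current_clock(),np.mean(v),v)
c=read_camera("scene"); cv2.imwrite("pics/s3.png",cv2.resize(c["image"][60:220,190:350,::-1],None,fx=3.6,fy=3.6,interpolation=cv2.INTER_CUBIC))
```

```text
41.2583 0.9732585072517395 [0.9767085909843445, 0.9717475771903992, 0.9611502885818481, 0.9629524946212769, 0.9937335848808289]
```

View pics/s3.png

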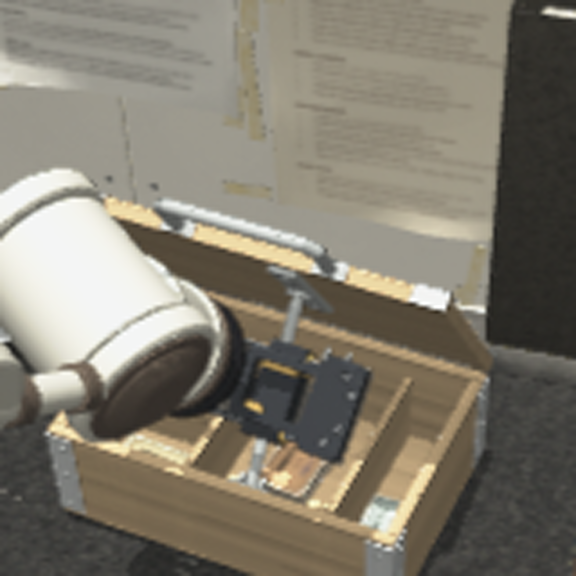

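The rod stands at crop (295,300) with its end in the strip and the collar at it. The lid holds at about 0.97 with the fingers open, so I'll withdraw.

Run:
```python
from h import *
from workcell import *
line_to(current_ee_pos()-.08*axis(.9),.08)
for d in(.08,.05,.03):
    try: line_to(current_ee_pos()-d*axis(.9),.15); break
    except IKError: pass
sleep(.5)
v=[lid_angle(read_camera("scene"))[0] for _ in range(5)]; print(current_clock(),np.mean(v))
sleep(2)
cs=[read_camera("scene") for _ in range(5)]
print(current_clock(),np.mean([lid_angle(c)[0] for c in cs]),current_force().round(1))
c=cs[-1]; cv2.imwrite("pics/s4.png",cv2.resize(c["image"][60:220,190:350,::-1],None,fx=3.6,fy=3.6,interpolation=cv2.INTER_CUBIC))
```

```text
43.8917 0.9762178659439087
46.1417 0.9759661674499511 [-0.6 -0.1  0.4]
```

View pics/s4.png

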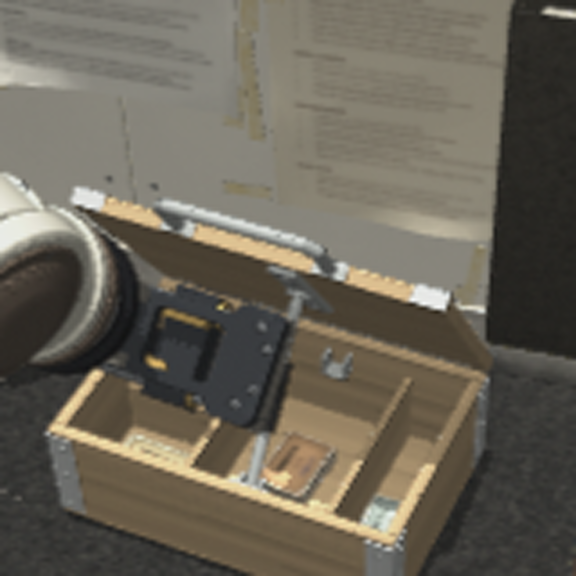

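The lid stands still at 0.976, the rod is up into the strip at crop (297,290), and the gripper is clear with no force on it.

```bash
python3 -c "
from workcell import *
print(finish_job(),current_clock())"
```

```text
the job is handed in; nothing more can be done
the job is handed in; nothing more can be done
```

The chest lid stands by itself on the prop rod at about 0.97 rad (camera estimate), with the pin in the strip's hole and the gripper clear; the job was handed in at about 46 s, and no verdict came back.

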